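Set the blind tester's speed dial and start it

ROBOT

A 6-joint arm with a two-finger parallel gripper is mounted at the origin on the work surface. World frame = base frame: x ahead of the robot, y to its left, z up, the work surface at z = 0. Lengths are in m, angles in rad, forces in N, time in s.
With the tool pointing down it reaches from about 0.35 to 0.8 m from the base axis. Payload 7.3 kg.
Tool frame: the origin (TCP) lies at the very end of the fingers, on their centre line; the grasp point (between the pads) lies behind it (bot.hold_point_z is the y of the grasp point in the tool frame, in m); y points along the fingers, z is the direction in which the jaws open and shut, and the axes are right-handed (so a half turn about y gives the same grasp; the last joint's range is limited). The gripper opens to 85 mm and grips with 20 to 120 N. Pads are 22 mm wide; open, the fingers measure 114 mm over their backs; the gripper's body (76 mm by 85 mm) begins 54 mm behind the grasp point. The pads swing forward as they close: fully open they stand 13 mm farther back than shut.
Start: joints at [-1.322, 0.342, 1.524, -0, 1.275, -0.146], TCP at [0.202, -0.485, 0.231] pointing down, gripper open.
Joint ranges: [-2.53, 2.53], [-0.77, 2.02], [0.04, 2.7], [-1, 4.14], [0.28, 2.66], [-3.11, 3.11]. Speed limits (rad/s): [2.57, 2.57, 3.14, 3.14, 3.14, 3.14].

INTERFACE

Orientations are given as a unit quaternion [w, x, y, z].
In Python, from rig import bot gives the robot as it stands. The module is installed in compiled form; this text tells all that it offers. Calls block until the motion is done:
- bot.goto(position, orientation): joint-space move of the TCP to a pose.
- bot.move_l(position, rot=None, velocity=0.15): straight line of the TCP; rot=None keeps the orientation; velocity is the mean speed in m/s.
- bot.move_j(angles): joint-space move.
- bot.gripper_to(opening, squeeze=None): finger opening in m; squeeze is the grip in N (None keeps the last); returns when the fingers have stopped.
- bot.dwell(seconds).
- bot.inverse_kinematics(position, orientation): joint angles nearest the present ones, or None.
- bot.get_obs(): the state.
- bot.camera(name): name is "scene" or "top"; returns the picture (420x560x3 uint8, red, green, blue); there is no depth.
- bot.calibration(name): a dict with "intrinsics" (3x3 intrinsics, pixels), "T" (4x4, takes a point from camera to world coordinates). Camera axes: x right, y up, looking along -z (the intrinsics and any distortion apply to the point x, -y, -z); pixel columns grow to the right and rows downward; lengths in m; the calibration is good to about 2 mm. A picture is of the moment at which its call begins. calibration takes no time and is no camera call.
A pose or a line that the arm cannot do raises bot.IKError and nothing moves.
- bot.sign_off(): hands the job in, once; it reports no verdict.
The state is a dict: "time": time; "joint_positions": joint angles; "dq": joint speeds; "tau": joint torques, N m; "ee_pos": TCP position; "tool_rot": TCP orientation; "ft_force": force on the tool from outside, world axes, zero at the start; "torque": the same for the moment, N m; "opening": finger opening in m.
Only numpy, scipy, OpenCV 4.12 (cv2) and the standard library are available. Lean on these libraries where they do the work, as an engineer would, in place of code of your own. Each camera call takes 0.05 s, during which the arm holds its last target. There are 200 camera calls.

TASK

Set the blind tester's speed: with a fingertip, push the controller's pointer dial clockwise (seen from above), click by click, until it rests in the click that points at the upright steel stud among the flat marks. Then press the start button fully down and let it come back; never press it while the dial is at another setting. Only push with the fingers, gently: do not pinch or force the dial, and leave all the loose things on the table where they are.

Things in the scene. Friction and masses are not known exactly. Their poses are not given: they have to be found in the camera images.
- controller: Speed controller: fixed grey box 160 x 160 x 45 mm high, round face plate on top. Origin: centre of its underside; the dial's axis is vertical through it. Nine marks, one per click, lie on a 62 mm radius round the axis, at 120, 90, ... -120 degrees from its x axis (clockwise from above): eight flat black dots 8 mm wide, 2 mm high, and the stud. No marks in the gap round its -x side.
- dial: Black pointer dial. Origin on its vertical axis, at the box's top (45 mm above the table); x along the pointer, z up. Hub: radius 14 mm, 7 mm high. Pointer bar: 12 mm wide, from 13 mm behind the axis to 48 mm ahead, 1 to 27 mm above the box's top, white line on top. End stops just past the first and last clicks. Nothing else stands within 55 mm of the axis.
- pointed_at (a point): The point on the box's top at which the dial points, 62 mm from its axis, turning with it; at rest in a notch it meets a mark's centre. Notches are 30 degrees apart. About 4 N sideways on the bar 35 mm from the axis carries it over the hump midway between two; it then snaps into the next, and settles in the nearest when let go. It starts in one of the three most anticlockwise.
- stud: Upright bright steel stud, 9 mm in diameter, 14 mm high, standing in place of one of the flat marks (any of the fifth to eighth, counted clockwise). Origin: centre of its foot, on the box's top face. Fixed.
- start_box: The start-button box: fixed grey box 100 x 100 mm, 40 mm high, apart from the controller, on either side of it. Origin: centre of its underside.
- start_top (a point): Centre of the top face of the round start button (36 mm across) in the middle of the start-button box; the button is pressed straight down. Moves with the button.
- start (a joint): Travel of the start button in m: 0 released, 0.006 fully down; sprung, about 5 N when fully down; it comes back up when let go.
- bobbin: Loose wooden bobbin, 32 mm across, 40 mm high, standing between the two boxes; origin under it. To be left alone.
- ring: Loose dark curtain ring lying flat, 56 mm across, between the two boxes; to be left alone.
- finial: Loose dark pole finial, 50 mm across, 70 mm high, at the left; to be left alone.
- screwdriver: Loose green-handled screwdriver lying at the right; to be left alone.
- pliers: Loose blue-handled pliers lying behind the boxes; to be left alone.
- scissors: Loose red-handled scissors lying behind the boxes; to be left alone.
- tape: Loose yellow tape measure, 62 mm high, at the right; to be left alone.

How it is judged:
By the outcome, as a careful person would: the job done as asked, in the order asked, and still so for the second after the job is handed in, with the robot touching nothing.
It also fails if it takes over 54 s, if anything falls off the work surface, if the arm or the gripper's body presses on something with over 40 N, if the wrist force passes 120 N, or if a joint passes its speed limit or range.

## Working session

There is one attempt and no reset: what is moved stays moved. The work goes in short steps, each a Python script; the robot and the scene stay as the last script left them, time stands still between calls to the robot, and variables do not carry over. Pictures are saved under pics/ and viewed, on a budget of 10 in all, crops included, one or two more only if the job needs it, and the job is handed in when it is done.

```bash
mkdir -p pics; python3 - <<'E'
from rig import bot
import cv2
for n in("scene","top"):
    im=bot.camera(n); cv2.imwrite(f"pics/{n}0.png",im[:,:,::-1]); c=bot.calibration(n); print(n,c["intrinsics"],c["T"],[k for k in c])
    for k in c:
        if k not in("intrinsics","T"): print(k,c[k])
o=bot.get_obs();print(o["tool_rot"],o["opening"],bot.hold_point_z,o["time"])
E
```

```text
scene [[402.01440146   0.         280.81619628]
 [  0.         402.01440146 208.49977261]
 [  0.           0.           1.        ]] [[ 0.71724196 -0.35575463  0.59916826  1.22362176]
 [ 0.69675527  0.37823625 -0.60948292 -0.60086813]
 [-0.00980078  0.85462037  0.51916083  0.60017932]
 [ 0.          0.          0.          1.        ]] ['intrinsics', 'T']
top [[452.15215622   0.         281.7897262 ]
 [  0.         452.15215622 214.37008249]
 [  0.           0.           1.        ]] [[ 0.020056    0.99783044 -0.06270708  0.5205274 ]
 [-0.9996929   0.0191013  -0.01578732  0.00142923]
 [-0.01455528  0.06300446  0.9979071   1.15500233]
 [ 0.          0.          0.          1.        ]] ['intrinsics', 'T']
[ 0.13866421 -0.13871295  0.69387743 -0.69286728] 0.08507153628246182 -0.0187 0.1
```

View pics/scene0.png

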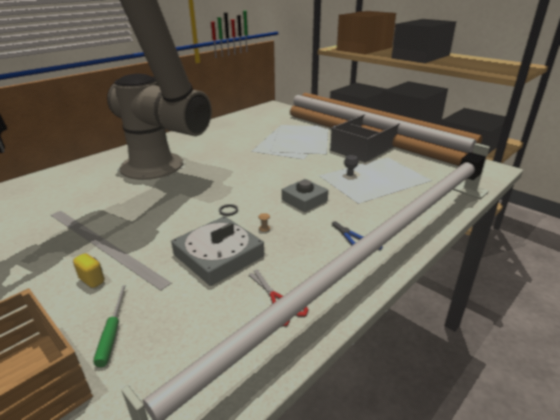

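View pics/top0.png

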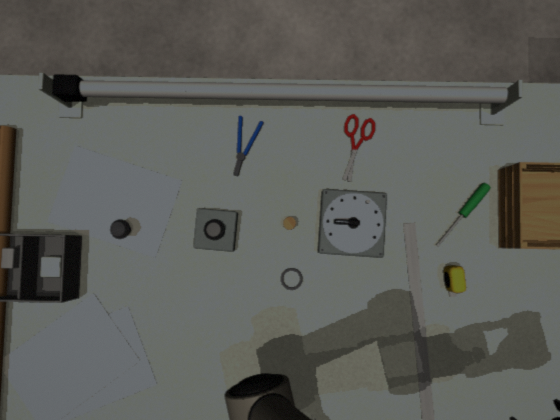

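The controller shows at about (353,222) in the top image and the start box at (214,229). The bobbin is at (290,222) and the ring at (291,278). I'll enlarge both views to read the marks.

```bash
cat > h.py <<'E'
import numpy as np, cv2
from rig import bot
def ray(n,u,v,z):
    c=bot.calibration(n);K=c["intrinsics"];T=c["T"]
    d=T[:3,:3]@np.array([(u-K[0,2])/K[0,0],-(v-K[1,2])/K[1,1],-1]);o=T[:3,3]
    return (o+d*(z-o[2])/d[2])[:2]
def px(n,p):
    c=bot.calibration(n);K=c["intrinsics"];T=c["T"]
    q=T[:3,:3].T@(np.array(p)-T[:3,3]);q=K@np.array([q[0],-q[1],-q[2]]);return q[:2]/q[2]
def shot(name):
    t=bot.camera("top")[:,:,::-1];s=bot.camera("scene")[:,:,::-1]
    a=cv2.resize(t[182:262,313:393],(480,480),interpolation=cv2.INTER_CUBIC)
    b=cv2.resize(s[205:285,170:270],(600,480)[:2],interpolation=cv2.INTER_CUBIC)
    cv2.imwrite(f"pics/{name}.png",cv2.resize(np.hstack([a,b]),(800,356)));return t,s
E
python3 - <<'E'
from h import *
t,s=shot("z1")
a=cv2.resize(t[182:262,313:393],(600,600),interpolation=cv2.INTER_CUBIC)
b=cv2.resize(t[200:260,185:245],(200,200),interpolation=cv2.INTER_CUBIC)
o=np.zeros((600,800,3),np.uint8);o[:,:600]=a;o[:200,600:]=b
c=cv2.resize(s[215:265,180:255],(200,133),interpolation=cv2.INTER_CUBIC);o[220:353,600:]=c
cv2.imwrite("pics/z2.png",np.clip(o*1.6,0,255))
E
```

```text
[ WARN:0@0.844] global loadsave.cpp:1063 imwrite_ Unsupported depth image for selected encoder is fallbacked to CV_8U.
```

View pics/z2.png

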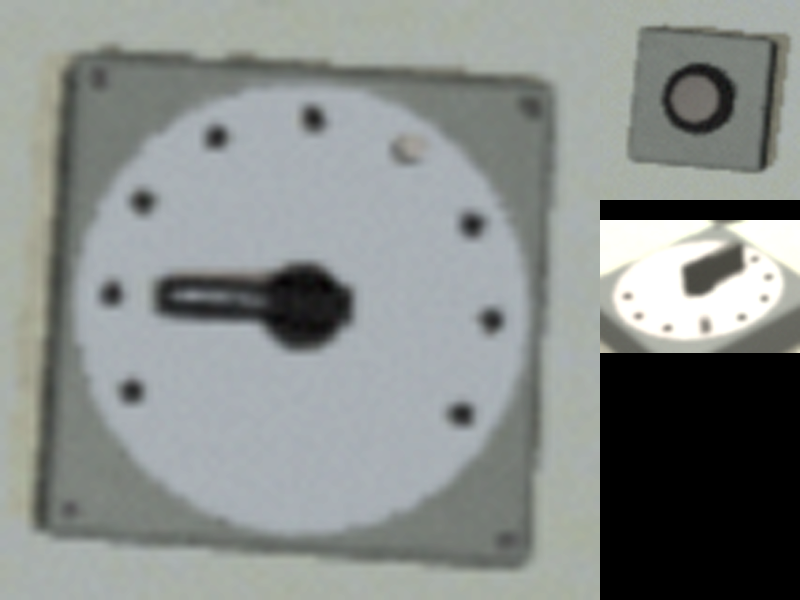

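View pics/z1.png

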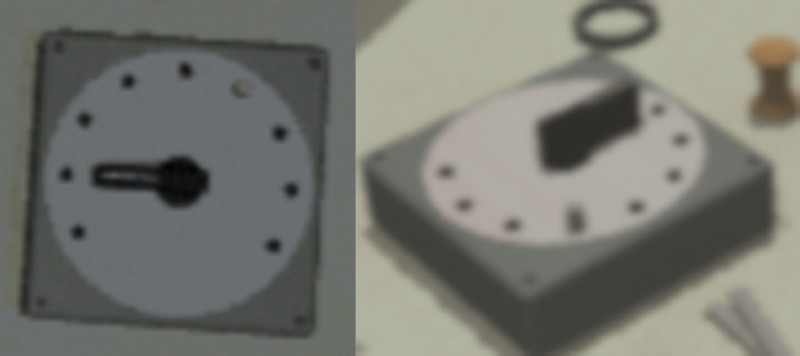

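The dial is at mark 2 (112,293 in the crop) and the stud is the 6th mark (408,150), so it needs four clicks clockwise. Next I'll fit the geometry.

```bash
cat >> h.py <<'E'
from scipy.spatial.transform import Rotation
def quat(phi,s):
    u=np.array([np.cos(phi),np.sin(phi),0])*s;y=np.array([0,0,-1.])
    q=Rotation.from_matrix(np.c_[u,y,np.cross(u,y)]).as_quat();return q[[3,0,1,2]]
def fpos(C,phi,d,z,r=.035):  # d: offset on the anticlockwise side of the bar
    return np.array([C[0]+r*np.cos(phi)-d*np.sin(phi),C[1]+r*np.sin(phi)+d*np.cos(phi),z])
E
python3 - <<'E'
from h import *
from scipy.optimize import least_squares
M=np.array([[132,390],[112,293],[143,201],[216,137],[313,119],[408,150],[472,224],[491,320],[460,414]])
P=np.array([ray("top",313+(u+.5)/7.5-.5,182+(v+.5)/7.5-.5,.047 if i!=5 else .057) for i,(u,v) in enumerate(M)])
ang=np.radians(120-30*np.arange(9))
f=lambda p:(p[:2]+p[3]*np.c_[np.cos(ang+p[2]),np.sin(ang+p[2])]-P).ravel()
s=least_squares(f,[.5,-.15,0,.062],loss="soft_l1",f_scale=.001);print("C,yaw,r",s.x,np.round(s.fun*1e3,1))
C=s.x[:2];yaw=s.x[2]
print("pivot scene px",px("scene",[*C,.07]))
tip=ray("top",313+158/7.5,182+293/7.5,.072);print("bar tip rel, angle",tip-C,np.degrees(np.arctan2(*(tip-C)[::-1]))-np.degrees(yaw))
for z in(.04,.05,.06):
    b=ray("top",213.3,229.4,z);print(z,b,"scene",px("scene",[*b,z]))
q0=bot.get_obs()["joint_positions"]
for sg in(1,-1):
    print(sg,[np.round(bot.inverse_kinematics(fpos(C,yaw+np.radians(a),.025,.061),quat(yaw+np.radians(a),sg)),2) for a in(90,30,-30)])
s=bot.camera("scene")[:,:,::-1]
cv2.imwrite("pics/b.png",cv2.resize(s[170:220,275:335],(480,400),interpolation=cv2.INTER_CUBIC))
E
```

```text
C,yaw,r [ 0.57352047 -0.1549886  -0.05105109  0.06178086] [ 0.   0.3 -0.3  0.  -0.2 -0.1 -0.2 -0.2 -0.   0.1  0.7 -0.9 -0.1  0.4
 -0.1  0.1  0.2  0.1]
pivot scene px [216.24880732 231.32694206]
bar tip rel, angle [0.00139674 0.04808967] 91.26135645117877
0.04 [0.55014064 0.18757736] scene [305.38225136 188.28707682]
0.05 [0.54987505 0.18590787] scene [305.01009882 185.42775016]
0.06 [0.54960946 0.18423839] scene [304.63407368 182.53866949]
1 [array([-0.35,  0.6 ,  1.63, -0.  ,  0.92,  2.84]), array([-0.32,  0.66,  1.5 , -0.  ,  0.98, -2.36]), array([-0.36,  0.71,  1.4 , -0.  ,  1.03, -1.36])]
-1 [array([-0.35,  0.6 ,  1.63, -0.  ,  0.92, -0.3 ]), array([-0.32,  0.66,  1.5 , -0.  ,  0.98,  0.78]), array([-0.36,  0.71,  1.4 , -0.  ,  1.03,  1.78])]
```

View pics/b.png

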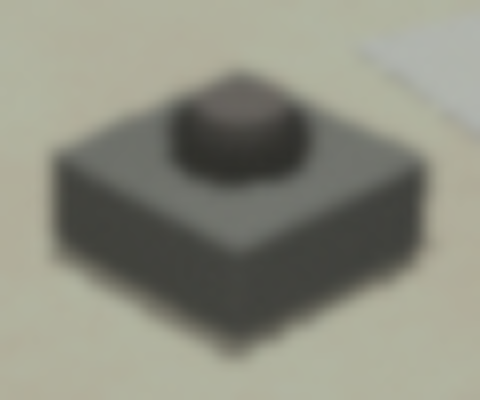

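The fit is good: residuals are under 1 mm, the radius is 61.8 mm and the dial is at 91°, which is mark 2. The button top is at about (305,183) in the scene image, so z is about 0.058. Next I'll approach the bar and feel for contact.

```bash
cat >> h.py <<'E'
C=np.array([.57352,-.15499]);YAW=-.05105
E
python3 - <<'E'
from h import *
bot.gripper_to(0.0)
phi=YAW+np.radians(90);q=quat(phi,-1)
bot.goto(fpos(C,phi,.034,.15),q)
bot.move_l(fpos(C,phi,.034,.061),velocity=.1)
F0=bot.get_obs()["ft_force"]
t=np.array([-np.sin(phi),np.cos(phi),0])
for d in np.arange(.033,.008,-.001):
    bot.move_l(fpos(C,phi,d,.061),velocity=.02)
    F=bot.get_obs()["ft_force"]-F0
    if np.linalg.norm(F)>.8: break
o=bot.get_obs();print("d",d,F,"F0",F0,o["ee_pos"],o["opening"],o["time"])
shot("z3")
E
```

```text
d 0.033 [-0.49935862 -0.21761559  0.73993164] F0 [ 0.44375858  0.00317681 -0.40531992] [ 0.54267582 -0.11845366  0.0615122 ] 4.300885949260752e-05 4.1417
```

View pics/z3.png

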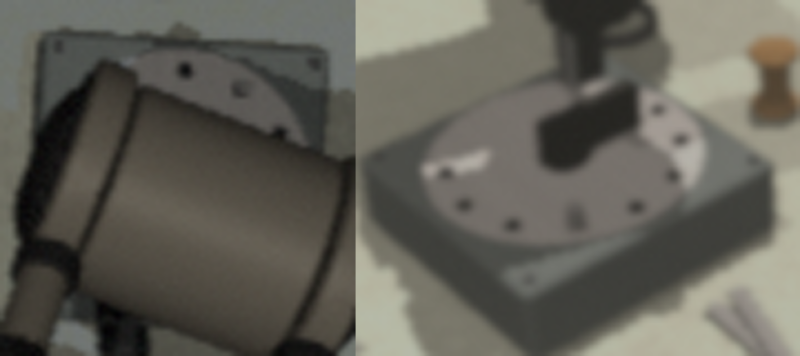

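The finger stands behind the bar (bar end at about 640,110 in the scene half) with clearance. That stop was sensor noise, so I'll continue with a settled reading.

```bash
python3 - <<'E'
from h import *
bot.dwell(.2);F0=bot.get_obs()["ft_force"]
phi=YAW+np.radians(90);t=np.array([-np.sin(phi),np.cos(phi),0])
for d in np.arange(.032,.008,-.001):
    bot.move_l(fpos(C,phi,d,.061),velocity=.03);bot.dwell(.06)
    f=(bot.get_obs()["ft_force"]-F0)@t
    print(round(d,3),round(f,2))
    if f>1.2: break
print(bot.get_obs()["time"])
E
```

```text
0.032 0.16
0.031 -0.36
0.03 0.73
0.029 0.38
0.028 0.22
0.027 -0.42
0.026 0.28
0.025 0.5
0.024 1.26
7.2167
```

```bash
cat >> h.py <<'E'
def sweep(a0,a1,d=.024,step=2.):
    n=int(np.ceil(abs(a1-a0)/step));out=[]
    for a in np.linspace(a0,a1,n+1)[1:]:
        p=YAW+np.radians(a);bot.move_l(fpos(C,p,d,.061),quat(p,-1),velocity=.025)
        F=bot.get_obs()["ft_force"];out.append((int(a),round(float(F@[-np.sin(p),np.cos(p),0]),1)))
    print(out,bot.get_obs()["time"])
E
python3 - <<'E'
from h import *
sweep(90,70)
bot.dwell(.2);shot("z4")
E
```

```text
[(88, 0.6), (86, 0.2), (84, -0.9), (82, -0.5), (80, 2.7), (78, 2.1), (76, 0.9), (74, 0.3), (72, 1.1), (70, 0.8)] 9.7167
```

View pics/z4.png

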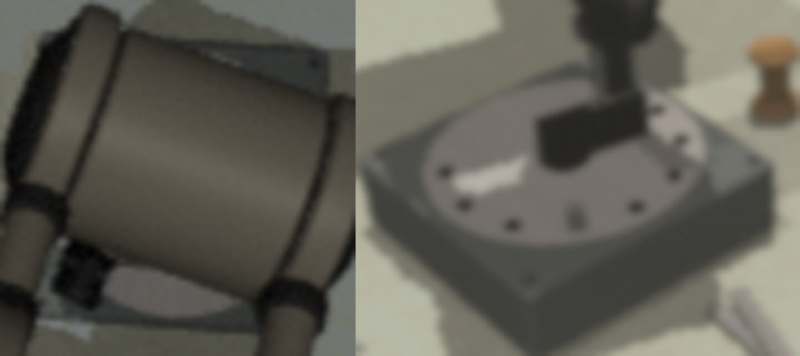

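The bar is now about 12° off its notch, with the finger in light contact. Contact began at a command of about 82°, so the bar leads my command by about 7°. I'll continue and watch the force pattern.

```bash
python3 - <<'E'
from h import *
sweep(70,4,step=3)
bot.dwell(.2);shot("z5")
E
```

```text
[(67, 0.1), (64, -0.3), (61, 0.7), (58, 0.1), (55, 0.4), (52, 0.6), (49, 0.2), (46, 2.1), (43, 1.6), (40, 0.4), (37, 0.0), (34, -0.8), (31, -0.4), (28, 0.0), (25, -0.1), (22, -0.5), (19, 1.3), (16, 2.2), (13, 2.0), (10, 0.6), (7, 0.8), (4, 0.4)] 15.5167
```

View pics/z5.png

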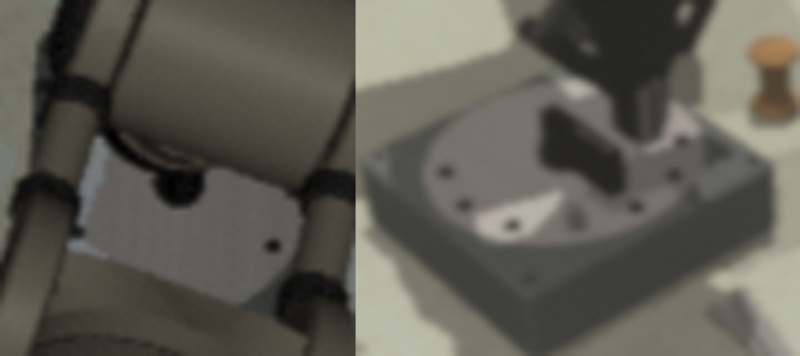

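The bar points at mark 5 (637,207), one short of the stud (575,215). One more click.

```bash
python3 - <<'E'
from h import *
sweep(4,-26,step=3)
p=YAW+np.radians(-26)
bot.move_l(fpos(C,p,.034,.061),velocity=.05)
bot.move_l(fpos(C,p,.034,.15),velocity=.15)
B=np.array([.5497,.1846])
bot.goto([*B,.15],quat(YAW,-1))
t,s=shot("z6");print(bot.get_obs()["time"])
E
```

```text
[(1, -0.4), (-2, 0.1), (-5, -0.6), (-8, -0.0), (-11, 0.8), (-14, 1.4), (-17, 1.6), (-20, 0.7), (-23, -0.5), (-26, 0.4)] 18.3167
20.775
```

View pics/z6.png

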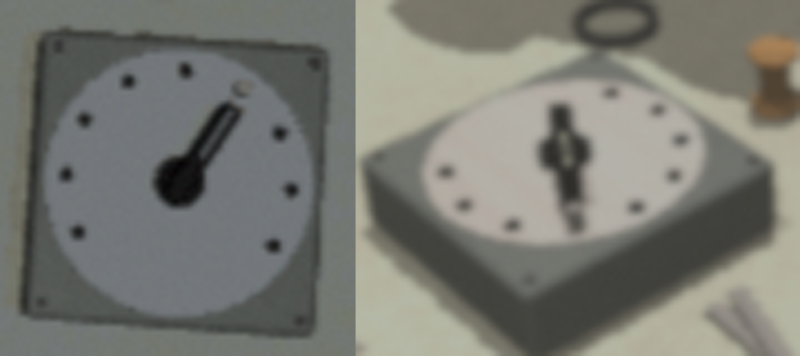

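The dial points exactly at the stud in both views. Now I'll press the button, feeling for its bottom stop.

```bash
python3 - <<'E'
from h import *
B=np.array([.5497,.1846])
bot.move_l([*B,.066],velocity=.1);bot.dwell(.3);F0=bot.get_obs()["ft_force"];out=[]
for z in np.arange(.065,.040,-.001):
    bot.move_l([*B,z],velocity=.02);bot.dwell(.1)
    o=bot.get_obs();f=(o["ft_force"]-F0)[2];out.append((round(z,3),round(o["ee_pos"][2]*1e3,1),round(f,1)))
    if f>15: break
print(out)
bot.dwell(.3);bot.move_l([*B,.15],velocity=.08);bot.dwell(.3)
bot.goto([.42,.25,.25],quat(YAW,-1))
t,s=bot.camera("top"),bot.camera("scene")
a=cv2.resize(t[100:300,100:500],(800,400));b=cv2.resize(s[160:285,80:400],(800,200))
cv2.imwrite("pics/z7.png",np.vstack([a,b])[:,:,::-1]);print(bot.get_obs()["time"])
E
```

```text
[(np.float64(0.065), np.float64(65.0), np.float64(-0.8)), (np.float64(0.064), np.float64(64.0), np.float64(-1.3)), (np.float64(0.063), np.float64(63.0), np.float64(-0.4)), (np.float64(0.062), np.float64(62.1), np.float64(0.0)), (np.float64(0.061), np.float64(61.1), np.float64(0.9)), (np.float64(0.06), np.float64(60.1), np.float64(2.0)), (np.float64(0.059), np.float64(59.1), np.float64(2.1)), (np.float64(0.058), np.float64(58.1), np.float64(2.6)), (np.float64(0.057), np.float64(57.1), np.float64(2.3)), (np.float64(0.056), np.float64(56.1), np.float64(3.7)), (np.float64(0.055), np.float64(56.0), np.float64(11.4)), (np.float64(0.054), np.float64(55.8), np.float64(18.1))]
29.0583
```

View pics/z7.png

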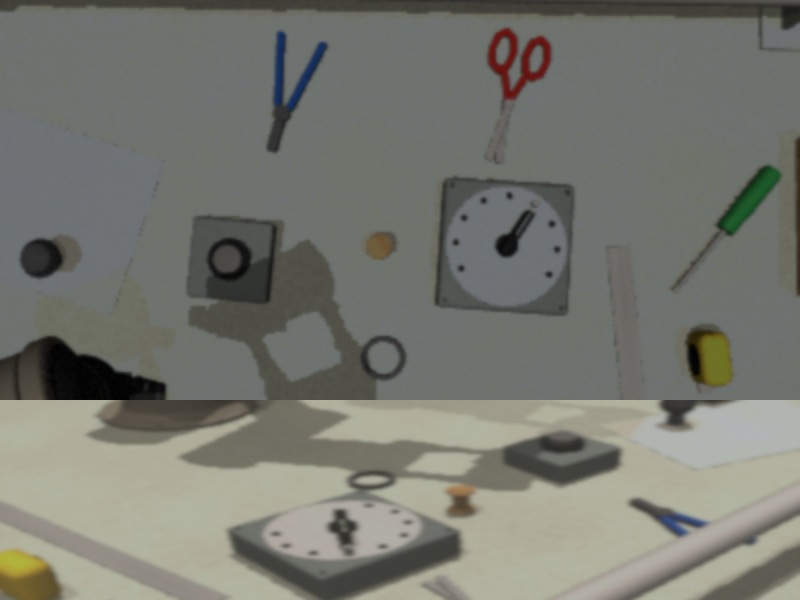

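The button travelled about 6 mm, from z = 62 to 56 mm, to its hard stop and has come back up. The dial still points at the stud (533,205), and every loose item is where it was.

```bash
python3 -c "
from rig import bot
bot.sign_off()"
```

```text
the job is handed in; nothing more can be done
```

The job is done and handed in after about 29 s of the 54 s allowed. I pushed the dial clockwise from mark 2 to the stud at mark 6, four clicks, with the closed fingertips. Then I pressed the start button once, down to its stop, and let it come back.

- **Dial:** both cameras showed the pointer on the stud before the press, and the last picture shows it still there.
- **Dial forces:** side force on the dial stayed below about 3 N at every sample.
- **Button:** the fingertip went down about 6 mm from first contact (z ≈ 62 mm) to a hard stop (z ≈ 56 mm). The last push read about 18 N. The button looks raised again in the last picture; I could not read its travel directly.
- **Loose things:** the bobbin, ring, finial, screwdriver, pliers, scissors and tape all look unmoved, and the arm was clear of everything.
- **Disagreements:**
  - My first two contact readings at the dial were sensor noise. Real contact came about 8° into the sweep, so I timed the clicks from the force peaks and the pictures instead.
  - The button top felt about 4 mm higher than I had estimated from the images.

I viewed 10 pictures in all, the full budget.

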